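Load the indexing tube turntable by cap colour and hold its index plunger out

TASK

The two capped tubes in the green rack belong on the tube turntable: while its index pin still locks it, stand the blue-capped tube in the empty blue pot and the orange-capped tube in the empty orange pot, each all the way down, and let go of them. Then pull the plunger knob straight up as far as it will go and finish while still holding it there, so that the pin stays clear of its hole for me to turn the table: do not let go at the end, and do not turn the table yourself. Leave the two tubes that are already loaded, the black-capped bottle, the petri dish and the marker where they are.

Things in the scene. Friction and masses are not known exactly. Their poses are not given: they have to be found in the camera images.
- turntable_base: grey base of the tube turntable, fixed, 196 mm across; origin on the worktop under the turning axis, z up. At its -x side a dark steel bracket (34 mm wide, x -134 to -80 mm, 84 mm high) carries the index plunger. On it sits an aluminium plate 220 mm across, top 34 mm high, with four pots, rims 92 mm high, centres 60 mm from the axis: blue ones at +y, orange ones at -y
- turntable (a joint): turning of the plate about the vertical, rad; 0 as it stands. While the index pin is in its hole it has under 0.02 rad of play; with the pin out it turns with light drag and stays where it is left
- pot_blue_far (a point): centre of the inside floor of the empty blue pot (on the side away from the plunger), 38 mm above the worktop; the pot's rim is 54 mm above this point, inside diameter 34 mm, slightly flared at the rim, 45 mm over the rim
- pot_orange_far (a point): the same for the empty orange pot (away from the plunger)
- pot_blue_near (a point): the same for the blue pot on the plunger's side, which already holds a tube of its colour
- pot_orange_near (a point): the same for the orange pot on the plunger's side, which already holds a tube of its colour
- index_plunger (a joint): lift of the sprung index plunger, m: 0 = pin fully home, 10 mm deep in its hole in the plate; the pin leaves the hole at 0.010; 0.014 = pulled fully up, at its stop. The spring pulls back with 7 N at 0 rising to 17 N at the stop, and the pin snaps home when let go: it does not latch
- plunger_knob: black fluted plunger knob, red dot on top, 30 mm across; origin on its axis in the middle of its grip band (-10 to +9 mm; top at +13 mm), 123 mm above the worktop when the pin is home, 97 mm from the turning axis at the base's -x side; pulled up, along z. Below it tapers to 21 mm; a steel sleeve 25 mm across starts 23 mm under the origin. Nearest tube caps: centres 55 mm inward, 42 mm to each side
- tube_rack: green rack for 50 mL tubes, loose, 72 (x) x 205 (y) x 82 mm high; origin under its centre; its floor is 4 mm above the worktop; square cells about 32 mm wide in two rows 34 mm apart
- tube_blue: capped conical tube with a blue cap standing in the rack, 116 mm tall, about 20 to 45 g; origin at the bottom on its axis, z up; body 28 mm across, cap 34 mm across from 104 to 116 mm above the origin: grasp the cap
- tube_orange: the same with an orange cap, standing in the rack
- loaded_blue: blue-capped tube (same size) already standing in the blue pot on the plunger's side, its cap 142 to 154 mm above the worktop: leave it
- loaded_orange: the same with an orange cap, in the orange pot on the plunger's side: leave it
- dye_bottle: small reagent bottle with a black cap, 45 x 37 x 94 mm, loose bystander; origin under its centre
- petri_dish: petri dish 88 mm across, 16 mm high, loose bystander; origin under its centre
- marker: blue marker pen, 135 mm long, 14 mm thick, lying along its y, loose bystander; origin under its centre
Things that resemble listed ones, but are neither listed nor needed, are in the scene too. Leave any pink or turquoise look-alike of the tube_blue alone.

How it is judged:
On the way:
1. both tubes stand all the way down in the empty pots of their colour and are let go, with the index pin still home (horizontal distance between tube_blue and pot_blue_far below 0.01 m and z of tube_blue in the frame of pot_blue_far below 0.006 m and horizontal distance between tube_orange and pot_orange_far below 0.01 m and z of tube_orange in the frame of pot_orange_far below 0.006 m and contact force between the fingers and tube_blue below 0.1 N and contact force between the fingers and tube_orange below 0.1 N and value of joint index_plunger below 0.003 m), for 0.3 s.
At the end, for the whole second after the job is handed in: Fingers on the knob (over 5 N), plunger up over 12 of 14 mm, plate within 0.05 rad; rack tubes upright (0.2 rad) in the empty pots of their colour (10 mm sideways, under 6 mm off the floor), fingers off them; loaded tubes still down in theirs (value of joint index_plunger above 0.012 m and contact force between the fingers and plunger_knob above 5 N and value of joint turntable between -0.05 and 0.05 rad and horizontal distance between tube_blue and pot_blue_far below 0.01 m and z of tube_blue in the frame of pot_blue_far below 0.006 m and angle between each of tube_blue, tube_orange's own z axis and vertical below 0.2 rad and horizontal distance between tube_orange and pot_orange_far below 0.01 m and z of tube_orange in the frame of pot_orange_far below 0.006 m and horizontal distance between loaded_blue and pot_blue_near below 0.01 m and z of loaded_blue in the frame of pot_blue_near below 0.006 m and horizontal distance between loaded_orange and pot_orange_near below 0.01 m and z of loaded_orange in the frame of pot_orange_near below 0.006 m and contact force between the fingers and tube_blue below 0.1 N and contact force between the fingers and tube_orange below 0.1 N); the arm keeps its last pose, push and grip.
It fails at once if the turntable is turned by more than 0.1 rad (value of joint turntable above 0.1 rad or value of joint turntable below -0.1 rad).
It fails at once if a tube that was already loaded is lifted by more than 20 mm (z of loaded_blue in the frame of pot_blue_near above 0.02 m or z of loaded_orange in the frame of pot_orange_near above 0.02 m).
It fails at once if the black-capped bottle, the petri dish or the marker is moved by more than 30 mm (distance of any of dye_bottle, petri_dish, marker from where it was at the start of the episode above 0.03 m).
It also fails if it takes over 61 s, if anything falls off the work surface, if the arm or the gripper's body presses on something with over 40 N, if the wrist force passes 120 N, or if a joint passes its speed limit or range.

ROBOT

A 6-joint arm with a two-finger parallel gripper is mounted at the origin on a cart in front of the work surface, level with it; the furniture and walls round the work are solid. World frame = base frame: x ahead of the robot, y to its left, z up, the work surface at z = 0. Lengths are in m, angles in rad, forces in N, time in s.
With the tool pointing down it reaches from about 0.4 to 0.925 m from the base axis. Payload 12.5 kg.
Tool frame: the origin (TCP) lies at the very end of the fingers, on their centre line; the grasp point (between the pads) lies 19 mm behind it; z points along the fingers, y is the line along which they close (so a half turn about z gives the same grasp; the last joint's range is limited). The gripper opens to 95 mm and grips with 3 to 60 N. Pads are 20 mm wide; open, the fingers measure 119 mm over their backs; the gripper's body (75 mm by 180 mm) begins 59 mm behind the grasp point.
Start: joints at [-1.416, 0.491, 1.559, -0, 1.092, -0.106], TCP at [0.161, -0.604, 0.215] pointing down, gripper open.
Joint ranges: [-3.1, 3.1], [-0.84, 2.19], [0.05, 2.79], [-1.13, 4.28], [0.06, 2.93], [-2.69, 2.69]. Speed limits (rad/s): [2.22, 2.22, 2.79, 3.14, 3.14, 3.14].

INTERFACE

Orientations are given as a unit quaternion [w, x, y, z].
In Python, from plant import * gives the robot as it stands. The module is installed in compiled form; this text tells all that it offers.
- The arm moves only by the tool drive_tool, never from a script. Its argument "plan" is a list of rows, each a list of 7 numbers: the shift along the tool's x, y, z in fractions of the full range, 1 being 600 mm, then the turn, a rotation vector about the tool's x, y, z in fractions of the full range, 1 being 60 degrees, then the finger opening in mm, from 0 to 95.1. In form: [[dx, dy, dz, ax, ay, az, jaw], ...]. A call has 1 to 12 rows; each row is the pose to reach, as a shift and turn from the pose commanded when the call began, along the tool's axes at that moment; what a row does not reach only later rows make up. A row lasts 1/12 s, in which the tool goes at most 41.7 mm and 7.16 degrees, less where a joint would pass 70% of its speed; a pose out of reach is approached as far as the arm can. A shift or turn number past 1, either way, is cut back to 1. A call with a gripper value outside its range is refused whole. The fingers move at their own pace and stop on an object; "grip_force" is the grip in N (left out, the last holds). Time passes only in rows, so rows that repeat a pose let the fingers close. It gives the time, the measured TCP pose, the force, the opening and the grip force at its end, in the units of the state.
- observe(): the state, without advancing time (a new reading comes with each control period).
- snapshot(name): name is "side" or "top"; returns the picture (400x640x3 uint8, red, green, blue); there is no depth.
- calibration(name): a dict with "intrinsics" (3x3 intrinsics, pixels), "rvec" (rotation vector, rad) and "tvec" (3), from world to camera coordinates, as OpenCV has them. Camera axes: x right, y down, z forward; pixel columns grow to the right and rows downward; lengths in m; the calibration is good to about 2 mm. A picture is of the moment at which its call begins. calibration takes no time and is no camera call.
- hand_in(): hands the job in; it is judged then, once.
The state is a dict: "t": time; "joints": joint angles; "qvel": joint speeds; "joint_efforts": joint torques, N m; "ee_pos": TCP position; "tcp_rot": TCP orientation; "force": force on the tool from outside, world axes, zero at the start; "torque": the same for the moment, N m; "finger_gap": finger opening in m; "grip_force": force on a finger pad.
Only numpy, scipy, OpenCV 4.12 (cv2) and the standard library are available. Lean on these libraries where they do the work, as an engineer would, in place of code of your own. Each camera call takes 0.05 s, during which the arm holds its last target. There are 200 camera calls.

## Working session

There is one attempt and no reset: what is moved stays moved. The work goes in short steps, Python scripts to look and compute and a tool call to move; the robot and the scene stay as the last step left them, time stands still between calls to the robot, and variables do not carry over. Pictures are saved under pics/ and viewed, at most 10 in all, crops included, and the job is handed in when it is done.

Besides the shell and the picture viewer there is one more tool, called after "Request:" as name(argument=value, ...) on one line, values as JSON. drive_tool: Moves the arm, as the interface text tells. Its arguments: {"type":"object","properties":{"plan":{"type":"array","items":{"type":"array","items":{"type":"number"}}},"grip_force":{"type":"number"}},"required":["plan"]}

```bash
mkdir -p pics; python3 - <<'E'
from plant import *
import cv2
for n in("top","side"):
    cv2.imwrite(f"pics/{n}0.png",cv2.cvtColor(snapshot(n),cv2.COLOR_RGB2BGR)); print(calibration(n))
s=observe(); print(s["t"],s["ee_pos"],s["tcp_rot"],s["finger_gap"])
E
```

```text
{'intrinsics': array([[409.87318702,   0.        , 318.49006253],
       [  0.        , 409.87318702, 200.39125762],
       [  0.        ,   0.        ,   1.        ]]), 'rvec': array([ 2.12039915, -2.17680397,  0.1255805 ]), 'tvec': array([0.04764649, 0.53824599, 1.24769888])}
{'intrinsics': array([[449.91088854,   0.        , 322.7129539 ],
       [  0.        , 449.91088854, 199.95335727],
       [  0.        ,   0.        ,   1.        ]]), 'rvec': array([ 0.7542911 , -2.40628244,  1.33430998]), 'tvec': array([0.4583237 , 0.22271186, 0.85871478])}
0.1 [ 0.16113127 -0.6036534   0.21412606] [-5.01914930e-04  9.91508258e-01  1.30042764e-01 -3.82455262e-05] 0.09491060056145267
```

View pics/top0.png

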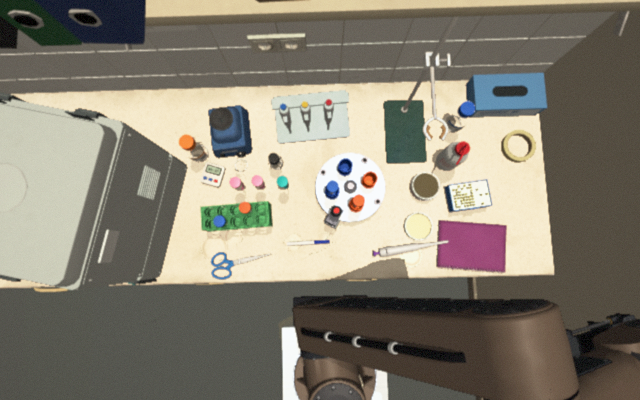

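View pics/side0.png

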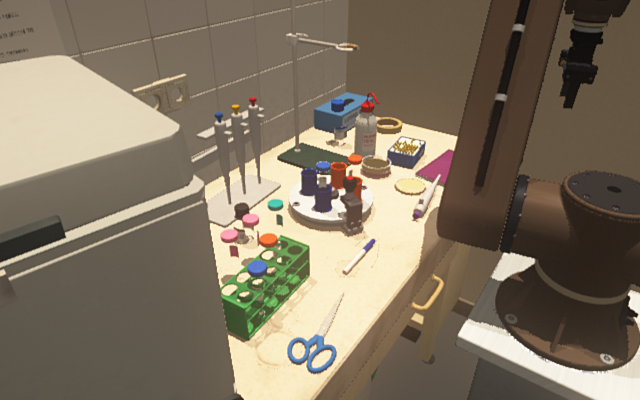

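```bash
python3 - <<'E'
import cv2,numpy as np
t=cv2.imread("pics/top0.png");s=cv2.imread("pics/side0.png")
a=cv2.resize(t[140:240,300:400],(400,400),interpolation=cv2.INTER_CUBIC)
b=cv2.resize(t[160:240,190:290],(400,320)[:2],interpolation=cv2.INTER_CUBIC)
c=cv2.resize(s[140:240,280:380],(400,400),interpolation=cv2.INTER_CUBIC)
d=cv2.resize(s[210:340,210:320],(220*2//2*2-40,449)[:2]) if 0 else None
cv2.imwrite("pics/c1.png",np.hstack([a,c]))
b2=cv2.resize(s[220:320,210:310],(400,320),interpolation=cv2.INTER_CUBIC)
cv2.imwrite("pics/c2.png",np.hstack([b,b2]))
E
```

```text
(no output)
```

View pics/c1.png

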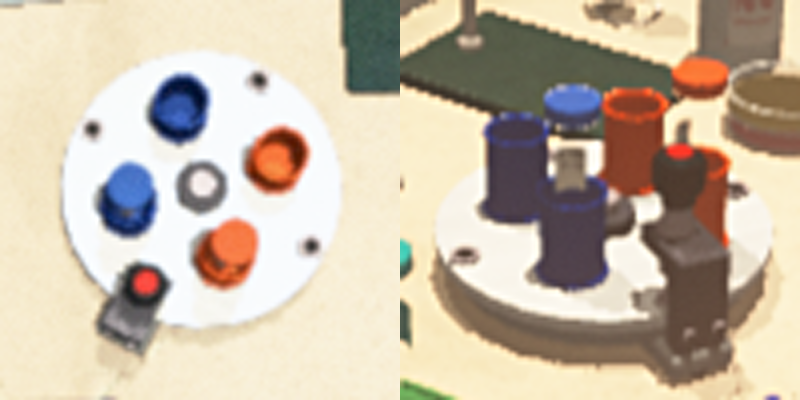

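View pics/c2.png

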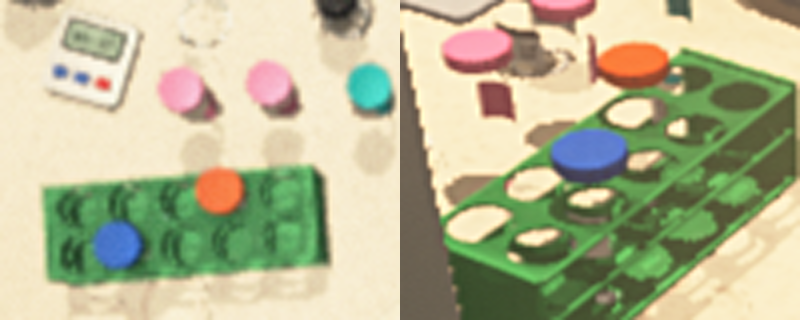

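```bash
cat > h.py <<'E'
import cv2,numpy as np
from plant import *
from scipy.optimize import least_squares
def proj(n,P):
    c=calibration(n);return cv2.projectPoints(np.atleast_2d(np.array(P,float)),c["rvec"],c["tvec"],c["intrinsics"],None)[0][:,0]
def lift(n,px,z):
    c=calibration(n);R=cv2.Rodrigues(c["rvec"])[0];o=-R.T@c["tvec"]
    d=R.T@np.linalg.inv(c["intrinsics"])@np.array([px[0],px[1],1.]);return o+d*(z-o[2])/d[2]
def blob(im,box,lo,hi,amin=6):
    x0,y0,x1,y1=box;h=cv2.cvtColor(im[y0:y1,x0:x1],cv2.COLOR_BGR2HSV)
    m=cv2.inRange(h,np.array(lo),np.array(hi));n,_,st,ce=cv2.connectedComponentsWithStats(m)
    return [(np.round(ce[i]+[x0,y0],1),st[i][2:5]+0) for i in range(1,n) if st[i][4]>=amin]
def disc(n,c,z,r):  # mean pixel of a horizontal disc
    a=np.linspace(0,6.28,40);return cv2.fitEllipse(proj(n,[[c[0]+r*np.cos(t),c[1]+r*np.sin(t),z] for t in a]).astype(np.float32))[0]
E
python3 - <<'E'
from h import *
t=cv2.imread("pics/top0.png");s=cv2.imread("pics/side0.png")
print("plate",blob(t,(305,145,395,230),(0,0,215),(180,40,255),100))
for n,im,bt in(("top",t,(325,200,345,220)),("side",s,(335,170,365,190))):
    print(n,"dot",blob(im,bt,(0,200,180),(8,255,255),3), blob(im,bt,(172,150,150),(180,255,255),3))
print("caps top",blob(t,(200,200,275,232),(100,120,120),(125,255,255)),blob(t,(200,200,275,232),(3,150,180),(18,255,255)))
print("caps side",blob(s,(210,220,310,300),(100,120,120),(125,255,255)),blob(s,(210,220,310,300),(3,150,180),(18,255,255)))
print("loaded top",blob(t,(305,145,395,230),(100,120,150),(125,255,255)),blob(t,(305,145,395,230),(3,150,200),(18,255,255)))
print("loaded side",blob(s,(300,150,380,190),(100,120,160),(125,255,255)),blob(s,(300,150,380,190),(3,150,200),(18,255,255)))
for nm,px in(("blue",(219.1,220.7)),("orange",(244.4,207.2))):print(nm,lift("top",px,.12))
print("plate",lift("top",(350.2,187),.034),"dot",lift("top",(336.4,210.4),.136),lift("side",(350,178),.136))
# close check of the side by projecting
E
```

```text
plate [(array([360.1, 190.3]), array([  80,   85, 3833], dtype=int32))]
top dot [] []
side dot [(array([349.5, 177.4]), array([ 6,  3, 13], dtype=int32)), (array([359.9, 181.2]), array([4, 6, 9], dtype=int32)), (array([341., 187.]), array([3, 1, 3], dtype=int32))] []
caps top [(array([218.9, 220.7]), array([ 11,  12, 109], dtype=int32))] [(array([244.3, 207.2]), array([ 12,  11, 101], dtype=int32))]
caps side [(array([256.6, 266.4]), array([ 18,  12, 178], dtype=int32))] [(array([267.8, 238.5]), array([ 18,  10, 144], dtype=int32))]
loaded top [(array([344.1, 167.7]), array([ 8,  8, 47], dtype=int32)), (array([332.3, 186.7]), array([ 12,  14, 102], dtype=int32))] [(array([368.2, 180.3]), array([11, 12, 71], dtype=int32)), (array([358.1, 201.7]), array([ 12,  16, 115], dtype=int32))]
loaded side [(array([322.8, 164.7]), array([14,  7, 63], dtype=int32))] [(array([354.9, 157.6]), array([14,  7, 74], dtype=int32)), (array([332.8, 165. ]), array([ 5,  8, 19], dtype=int32)), (array([345.1, 165.2]), array([3, 5, 9], dtype=int32)), (array([360.6, 180.9]), array([4, 6, 9], dtype=int32))]
blue [0.47651205 0.323464   0.12      ]
orange [0.51409438 0.24953356 0.12      ]
plate [ 0.57916761 -0.06717787  0.034     ] dot [ 0.49582683 -0.01825704  0.136     ] [ 0.49422814 -0.01833234  0.136     ]
```

```bash
cat >> h.py <<'E'
def cyl(n,c,z0,z1,r):  # silhouette centroid of an upright cylinder
    a=np.linspace(0,6.28,60);P=[[c[0]+r*np.cos(t),c[1]+r*np.sin(t),z] for t in a for z in(z0,z1)]
    m=cv2.moments(cv2.convexHull(proj(n,P).astype(np.float32)));return np.array([m["m10"],m["m01"]])/m["m00"]
def fitcyl(obs,z0,z1,r,x0=(.5,.2)):
    q=least_squares(lambda c:np.concatenate([cyl(n,c,z0,z1,r)-p for n,p in obs]),x0);return q.x,q.fun
E
python3 - <<'E'
from h import *
t=cv2.imread("pics/top0.png")
for nm,a,b in(("blue",(218.9,220.7),(256.6,266.4)),("orange",(244.3,207.2),(267.8,238.5))):
    print(nm,fitcyl([("top",a),("side",b)],.108,.120,.017), fitcyl([("top",a)],.108,.12,.017)[0],fitcyl([("side",b)],.108,.12,.017)[0])
for nm,a,b in(("Lblue",None,(322.8,164.7)),("Lor",None,(354.9,157.6))): print(nm,fitcyl([("side",b)],.142,.154,.017))
h=cv2.cvtColor(t,cv2.COLOR_BGR2HSV); g=np.zeros((400,640),np.uint8); g[145:232,305:395]=cv2.inRange(h,np.array((0,0,215)),np.array((180,45,255)))[145:232,305:395]
# plate outline: left/right/top extents
m=cv2.inRange(t,np.array((232,225,225)),np.array((255,255,255)));m[:145]=0;m[232:]=0;m[:,:305]=0;m[:,395:]=0
c=max(cv2.findContours(m,cv2.RETR_EXTERNAL,cv2.CHAIN_APPROX_NONE)[0],key=cv2.contourArea);hu=cv2.convexHull(c);e=cv2.fitEllipse(hu);print(e)
ax=lift("top",e[0],.034);print("axis",ax)
# refine with dot and pots
def tt(p):
    x,y,a=p;R=np.array([[np.cos(a),-np.sin(a)],[np.sin(a),np.cos(a)]]);o=np.array([x,y])
    w=lambda u,v:o+R@[u,v]
    k=w(-.097,0);s=.0424264
    r=[(np.array(e[0])-proj("top",[[x,y,.034]])[0])]
    r+=[proj("top",[[*k,.136]])[0]-[336.4,210.4],proj("side",[[*k,.136]])[0]-[349.5,177.4]]
    r+=[cyl("side",w(-.042,.042),.142,.154,.017)-[322.8,164.7],cyl("side",w(-.042,-.042),.142,.154,.017)-[354.9,157.6]]
    return np.concatenate(r)
q=least_squares(tt,[.579,-.067,-.5]);x,y,a=q.x;print(q.x,q.fun.round(1))
R=np.array([[np.cos(a),-np.sin(a)],[np.sin(a),np.cos(a)]])
for nm,v in(("bf",(.0424,.0424)),("of",(.0424,-.0424)),("bn",(-.0424,.0424)),("on",(-.0424,-.0424)),("knob",(-.097,0))):
    c=q.x[:2]+R@v;print(nm,c.round(4),proj("top",[[*c,.092],[*c,.154]]).round(1).tolist())
E
```

```text
blue (array([0.47866974, 0.32213689]), array([ 1.14117043, -0.58529038, -0.10130381,  1.18121176])) [0.47704215 0.32547734] [0.48068584 0.31961632]
orange (array([0.51613378, 0.24792568]), array([ 1.00739145, -0.48419883, -0.08750607,  1.21400859])) [0.51478337 0.25089353] [0.51855536 0.24484586]
Lblue (array([ 0.57037054, -0.01800166]), array([-9.16148394e-07, -9.02909306e-07]))
Lor (array([ 0.5273938 , -0.09372892]), array([-3.52661687e-08,  2.18911282e-07]))
((350.022216796875, 186.8021240234375), (68.50977325439453, 69.41072845458984), 100.8650894165039)
axis [ 0.57981238 -0.06664216  0.034     ]
[ 0.58097357 -0.06959466 -0.52845597] [-0.9  0.4  0.8 -0.5 -0.1 -0.2  0.2  1.4 -0.6  1.8]
bf [ 0.639  -0.0544] [[346.5, 164.5], [347.6, 159.8]]
of [ 0.5962 -0.1276] [[371.3, 177.7], [373.8, 173.8]]
bn [ 0.5657 -0.0116] [[333.0, 188.8], [333.5, 185.4]]
on [ 0.523  -0.0848] [[358.0, 202.3], [359.8, 199.6]]
knob [ 0.4972 -0.0207] [[336.8, 211.5], [337.4, 209.2]]
```

```bash
python3 - <<'E'
from h import *
t=cv2.imread("pics/top0.png");s=cv2.imread("pics/side0.png")
x,y,a=.5798,-.0666,-.522
R=np.array([[np.cos(a),-np.sin(a)],[np.sin(a),np.cos(a)]])
C=[]
for u in(-1,1):
  for v in(-1,1):
    c=np.array([x,y])+R@[u*.0424,v*.0424];C.append((c,.092,.0225))
    if u<0:C+=[(c,.154,.017),(c,.142,.017)]
C+=[((x,y),.034,.11)];k=np.array([x,y])+R@[-.097,0];C+=[(k,.136,.004),(k,.132,.015)]
D=[((.477,.3255),.12,.017),((.477,.3255),.108,.017),((.5148,.2509),.12,.017),((.5148,.2509),.108,.017)]
def ov(n,im,box,cs,w,h):
    x0,y0,x1,y1=box;f=w/(x1-x0);o=cv2.resize(im[y0:y1,x0:x1],(w,h),interpolation=cv2.INTER_CUBIC)
    for c,z,r in cs:
        p=proj(n,[[c[0]+r*np.cos(q),c[1]+r*np.sin(q),z] for q in np.linspace(0,6.28,50)])
        cv2.polylines(o,[np.int32(((p-[x0,y0]+.5)*f)*8)],True,(0,255,0),1,cv2.LINE_AA,3)
    return o
A=np.hstack([ov("top",t,(305,145,385+20,225),C,500,400)[:,:400],ov("side",s,(280,145,380,225),C,400,320) if 0 else ov("side",s,(285,145,385,245),C,400,400)])
B=np.hstack([ov("top",t,(200,195,300,245),D,400,200),ov("side",s,(225,225,325,275+0),D,400,200)])
cv2.imwrite("pics/ov.png",np.vstack([A,B]))
E
```

```text
(no output)
```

View pics/ov.png

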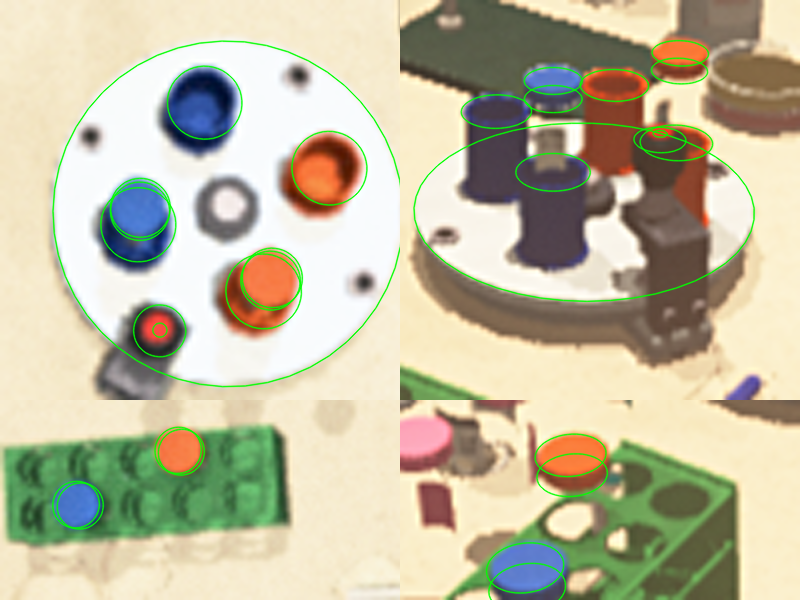

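```bash
cat >> h.py <<'E'
from scipy.spatial.transform import Rotation as Ro
def rows(*W):
    s=observe();w,x,y,z=s["tcp_rot"];R=Ro.from_quat([x,y,z,w]);p=np.array(s["ee_pos"])
    e=R.as_matrix();print("t",round(s["t"],2),"p",p.round(4),"yaw",round(np.degrees(np.arctan2(e[1,0],e[0,0])),2),"tilt",np.degrees(np.arcsin(np.hypot(*e[:2,2]))).round(2),"q6",round(s["joints"][5],2),"F",np.round(s["force"],1),"gap",round(s["finger_gap"],4),s["grip_force"])
    for q in W:print(q,(R.inv().apply(np.array(q)-p)*1000).round(1))
E
python3 -c "
from h import *
rows((.45,-.4,.3),(.5,-.2,.3),(.477,.3255,.25))"
```

```text
t 0.1 p [ 0.1611 -0.6037  0.2141] yaw 14.94 tilt 0.06 q6 -0.11 F [ 0.2  0.1 -0.1] gap 0.0949 0.0
(0.45, -0.4, 0.3) [ 331.6 -122.4  -85.7]
(0.5, -0.2, 0.3) [ 431.5 -302.7  -85.5]
(0.477, 0.3255, 0.25) [ 544.8 -816.3  -35. ]
```

Careful with the scale: shifts go in shares of 600 mm and turns go in shares of 60 degrees. That gives: 431 mm is 0.7183, 332 mm is 0.5533.

Request:
drive_tool(plan=[[0.5533,-0.2033,-0.1433,0,0,0,60],[0.5533,-0.2033,-0.1433,0,0,0,60],[0.5533,-0.2033,-0.1433,0,0,0,60],[0.5533,-0.2033,-0.1433,0,0,0,60],[0.5533,-0.2033,-0.1433,0,0,0,60],[0.5533,-0.2033,-0.1433,0,0,0,60],[0.5533,-0.2033,-0.1433,0,0,0,60],[0.5533,-0.2033,-0.1433,0,0,0,60],[0.5533,-0.2033,-0.1433,0,0,0,60],[0.7183,-0.505,-0.1433,0,0,0,60],[0.7183,-0.505,-0.1433,0,0,0,60],[0.7183,-0.505,-0.1433,0,0,0,60]])

```text
t: 1.1
ee_pos: [0.4804, -0.2771, 0.3002]
tcp_rot: [-0.0, 0.992, 0.13, -0.0]
force: [-0.0, -0.9, -0.2]
finger_gap: 0.0599
grip_force: 0.0
```

```bash
python3 -c "
from h import *
rows((.5,-.2,.3),(.53,0.05,.3),(.477,.3255,.25))"
```

```text
t 1.1 p [ 0.4804 -0.2771  0.3002] yaw 14.93 tilt 0.04 q6 0.67 F [-0.  -0.9 -0.2] gap 0.0599 0.0
(0.5, -0.2, 0.3) [ 38.8 -69.5   0.2]
(0.53, 0.05, 0.3) [ 1.322e+02 -3.033e+02  3.000e-01]
(0.477, 0.3255, 0.25) [ 152.  -583.1   50.4]
```

Converted, -583 mm is -0.9717, 152 mm is 0.2533.

Request:
drive_tool(plan=[[0.22,-0.505,0,0,0,0,60],[0.22,-0.505,0,0,0,0,60],[0.22,-0.505,0,0,0,0,60],[0.22,-0.505,0,0,0,0,60],[0.22,-0.505,0,0,0,0,60],[0.22,-0.505,0,0,0,0,60],[0.22,-0.505,0,0,0,0,60],[0.2533,-0.9717,0.0833,0,0,0,60],[0.2533,-0.9717,0.0833,0,0,0,60],[0.2533,-0.9717,0.0833,0,0,0,60],[0.2533,-0.9717,0.0833,0,0,0,60],[0.2533,-0.9717,0.0833,0,0,0,60]])

```text
t: 2.1
ee_pos: [0.4924, 0.2149, 0.2678]
tcp_rot: [0.0, 0.992, 0.13, -0.0]
force: [0.6, 0.0, 0.8]
finger_gap: 0.0599
grip_force: 0.0
```

Request:
drive_tool(plan=[[0,0,0,0,0,0,60],[0,0,0,0,0,0,60]])

```text
t: 2.27
ee_pos: [0.4924, 0.2147, 0.2675]
tcp_rot: [0.0, 0.991, 0.132, -0.001]
force: [-0.5, -1.3, 0.5]
finger_gap: 0.0602
grip_force: 0.0
```

```bash
python3 -c "
from h import *
rows((.477,.3255,.22),(.477,.3255,.16))"
```

```text
t 2.27 p [0.4924 0.2147 0.2675] yaw 15.16 tilt 0.08 q6 1.59 F [-0.5 -1.3  0.5] gap 0.0602 0.0
(0.477, 0.3255, 0.22) [  14.1 -111.    47.5]
(0.477, 0.3255, 0.16) [  14.2 -111.   107.5]
```

Converted, 127 mm is 0.2117, -111 mm is -0.185.

Request:
drive_tool(plan=[[0.0233,-0.185,0.0783,0,0,0,60],[0.0233,-0.185,0.0783,0,0,0,60],[0.0233,-0.185,0.0783,0,0,0,60],[0.0233,-0.185,0.2117,0,0,0,60],[0.0233,-0.185,0.2117,0,0,0,60],[0.0233,-0.185,0.2117,0,0,0,60],[0.0233,-0.185,0.2117,0,0,0,60]])

```text
t: 2.85
ee_pos: [0.4783, 0.3226, 0.1407]
tcp_rot: [0.001, 0.992, 0.129, -0.002]
force: [-0.2, -0.1, 1.2]
finger_gap: 0.06
grip_force: 0.0
```

```bash
python3 - <<'E'
from h import *
rows((.477,.3255,.095))
t=cv2.cvtColor(snapshot("top"),cv2.COLOR_RGB2BGR);s=cv2.cvtColor(snapshot("side"),cv2.COLOR_RGB2BGR)
print(proj("side",[observe()["ee_pos"]]))
cv2.imwrite("pics/g1.png",np.hstack([cv2.resize(t[160:260,170:270],(400,400)),cv2.resize(s[200:300,210:310],(400,400))]))
E
```

```text
t 2.85 p [0.4783 0.3226 0.1407] yaw 14.87 tilt 0.19 q6 1.79 F [-0.2 -0.1  1.2] gap 0.06 0.0
(0.477, 0.3255, 0.095) [-0.4 -3.2 45.7]
[[254.3757728  254.77507054]]
```

View pics/g1.png

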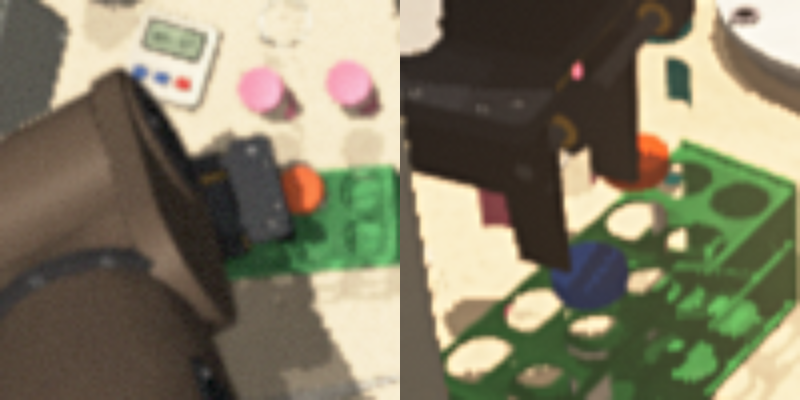

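Converted, 46 mm is 0.0767, 25 mm is 0.0417.

Request:
drive_tool(plan=[[0,-0.005,0.0417,0,0,0,60],[0,-0.005,0.0767,0,0,0,60],[0,-0.005,0.0767,0,0,0,60],[0,-0.005,0.0767,0,0,0,30],[0,-0.005,0.0767,0,0,0,30],[0,-0.005,0.0767,0,0,0,30],[0,-0.005,0.0767,0,0,0,30],[0,-0.005,0.0767,0,0,0,30]], grip_force=20)

```text
t: 3.62
ee_pos: [0.4778, 0.3268, 0.0963]
tcp_rot: [-0.0, 0.992, 0.13, 0.001]
force: [0.5, -0.1, 6.5]
finger_gap: 0.0337
grip_force: 20.0
```

```bash
python3 -c "
from h import *
rows((.477,.3255,.095))"
```

```text
t 3.62 p [0.4778 0.3268 0.0963] yaw 14.93 tilt 0.1 q6 1.8 F [ 0.5 -0.1  6.5] gap 0.0337 20.009865760803223
(0.477, 0.3255, 0.095) [-1.2  1.1  1.3]
```

Converted, -185 mm is -0.3083, -160 mm is -0.2667.

Request:
drive_tool(plan=[[0,0,-0.0333,0,0,0,30],[0,0,-0.0833,0,0,0,30],[0,0,-0.15,0,0,0,30],[0,0,-0.2167,0,0,0,30],[0,0,-0.2667,0,0,0,30],[0,0,-0.3083,0,0,0,30],[0,0,-0.3083,0,0,0,30],[0,0,-0.3083,0,0,0,30]])

```text
t: 4.28
ee_pos: [0.4775, 0.3268, 0.2816]
tcp_rot: [-0.0, 0.992, 0.13, 0.001]
force: [-0.0, 0.2, -0.9]
finger_gap: 0.0339
grip_force: 20.0
```

```bash
python3 -c "
from h import *
rows((.6385,-.05,.28),(.6385,-.05,.22))"
```

```text
t 4.28 p [0.4775 0.3268 0.2816] yaw 14.95 tilt 0.16 q6 1.8 F [-0.   0.2 -0.9] gap 0.0339 19.999976456165314
(0.6385, -0.05, 0.28) [ 58.3 405.6   1.6]
(0.6385, -0.05, 0.22) [ 58.2 405.6  61.6]
```

Converted, 406 mm is 0.6767, 58 mm is 0.0967.

Request:
drive_tool(plan=[[0.0967,0.6767,0,0,0,0,30],[0.0967,0.6767,0,0,0,0,30],[0.0967,0.6767,0,0,0,0,30],[0.0967,0.6767,0,0,0,0,30],[0.0967,0.6767,0,0,0,0,30],[0.0967,0.6767,0,0,0,0,30],[0.0967,0.6767,0,0,0,0,30],[0.0967,0.6767,0,0,0,0,30],[0.0967,0.6767,0,0,0,0,30],[0.0967,0.6767,0,0,0,0,30],[0.0967,0.6767,0,0,0,0,30],[0.0967,0.6767,0,0,0,0,30]])

```text
t: 5.28
ee_pos: [0.638, -0.0523, 0.2781]
tcp_rot: [-0.0, 0.992, 0.129, -0.001]
force: [0.4, 0.4, -0.3]
finger_gap: 0.0338
grip_force: 20.0
```

Converted, 65 mm is 0.1083.

Request:
drive_tool(plan=[[0,0,0,0,0,0,30],[0,0,0.1083,0,0,0,30],[0,0,0.1083,0,0,0,30],[0,0,0.1083,0,0,0,30],[0,0,0.1083,0,0,0,30]])

```text
t: 5.7
ee_pos: [0.6376, -0.0493, 0.2148]
tcp_rot: [-0.0, 0.991, 0.131, -0.001]
force: [0.5, -0.5, 1.0]
finger_gap: 0.0336
grip_force: 20.0
```

```bash
python3 - <<'E'
from h import *
rows((.6385,-.05,.2),(.6377,-.051,.129))
t=cv2.cvtColor(snapshot("top"),cv2.COLOR_RGB2BGR);s=cv2.cvtColor(snapshot("side"),cv2.COLOR_RGB2BGR)
cv2.imwrite("pics/b_t.png",t);cv2.imwrite("pics/b_s.png",s)
cv2.imwrite("pics/g2.png",np.hstack([cv2.resize(t[130:230,300:400],(400,400)),cv2.resize(s[100:220,270:390],(400,400))]))
E
```

```text
t 5.7 p [ 0.6376 -0.0493  0.2148] yaw 15.03 tilt 0.13 q6 1.13 F [ 0.5 -0.5  1. ] gap 0.0336 20.000005960464478
(0.6385, -0.05, 0.2) [ 0.7  0.9 14.8]
(0.6377, -0.051, 0.129) [-0.2  1.7 85.8]
```

View pics/g2.png

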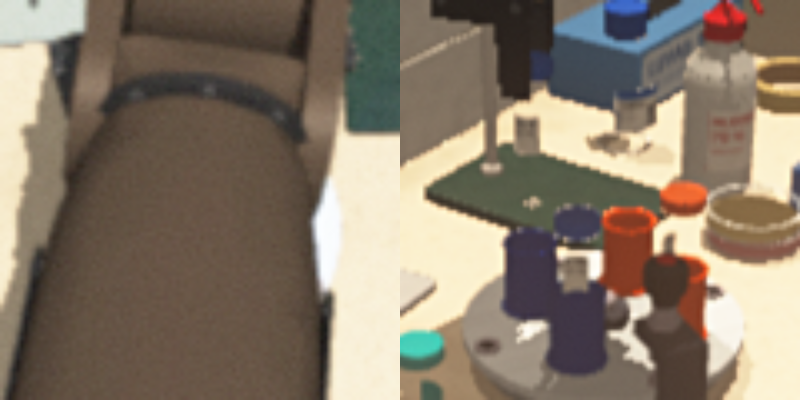

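Converted, 50 mm is 0.0833, 40 mm is 0.0667.

Request:
drive_tool(plan=[[0,0.0017,0.0167,0,0,0,30],[0,0.0017,0.0333,0,0,0,30],[0,0.0017,0.05,0,0,0,30],[0,0.0017,0.0667,0,0,0,30],[0,0.0017,0.0833,0,0,0,30],[0,0.0017,0.0833,0,0,0,30]])

```text
t: 6.3
ee_pos: [0.6375, -0.0514, 0.1626]
tcp_rot: [-0.001, 0.992, 0.13, -0.002]
force: [-0.1, 1.4, -1.2]
finger_gap: 0.0339
grip_force: 20.0
```

Converted, 33 mm is 0.055, 32 mm is 0.0533.

Request:
drive_tool(plan=[[0,0,0.0167,0,0,0,30],[0,0,0.0333,0,0,0,30],[0,0,0.0467,0,0,0,30],[0,0,0.0533,0,0,0,30],[0,0,0.055,0,0,0,30],[0,0,0.055,0,0,0,30]])

```text
t: 6.8
ee_pos: [0.6383, -0.0515, 0.1318]
tcp_rot: [-0.0, 0.992, 0.13, -0.0]
force: [-0.3, 0.8, -0.5]
finger_gap: 0.0341
grip_force: 20.0
```

Converted, 2 mm is 0.0033.

Request:
drive_tool(plan=[[0,0,0.0033,0,0,0,30],[0,0,0.0033,0,0,0,30],[0,0,0.0033,0,0,0,46],[0,0,0.0033,0,0,0,46],[0,0,0.0033,0,0,0,46],[0,0,0.0033,0,0,0,46]])

```text
t: 7.3
ee_pos: [0.6384, -0.0517, 0.1304]
tcp_rot: [0.0, 0.992, 0.13, 0.0]
force: [-0.0, 0.2, -0.2]
finger_gap: 0.0456
grip_force: 0.0
```

Converted, -90 mm is -0.15, -50 mm is -0.0833.

Request:
drive_tool(plan=[[0,0,-0.0333,0,0,0,46],[0,0,-0.0833,0,0,0,46],[0,0,-0.15,0,0,0,46],[0,0,-0.15,0,0,0,50],[0,0,-0.15,0,0,0,50]])

```text
t: 7.72
ee_pos: [0.6391, -0.0517, 0.2226]
tcp_rot: [0.001, 0.992, 0.13, 0.002]
force: [0.9, 0.1, -0.2]
finger_gap: 0.0497
grip_force: 0.0
```

```bash
python3 - <<'E'
from h import *
rows((.515,.2515,.22),(.515,.2515,.15),(.515,.2515,.0955))
E
```

```text
t 7.72 p [ 0.6391 -0.0517  0.2226] yaw 14.95 tilt 0.26 q6 1.13 F [ 0.9  0.1 -0.2] gap 0.0497 0.0
(0.515, 0.2515, 0.22) [ -41.8 -325.     1.7]
(0.515, 0.2515, 0.15) [ -42.  -325.1   71.7]
(0.515, 0.2515, 0.0955) [ -42.3 -325.2  126.2]
```

```bash
python3 - <<'E'
from h import *
t=cv2.cvtColor(snapshot("top"),cv2.COLOR_RGB2BGR);s=cv2.cvtColor(snapshot("side"),cv2.COLOR_RGB2BGR)
for n,im,b in(("t",t,(200,190,290,240)),("s",s,(210,220,310,300))):print(n,blob(im,b,(3,150,120),(18,255,255)))
cv2.imwrite("pics/b2_s.png",s)
print(blob(s,(280,130,380,190),(100,120,80),(125,255,255)))
print(cyl("side",(.6377,-.051),.142,.154,.017))
E
```

```text
t [(array([244.6, 207.3]), array([ 12,  12, 107], dtype=int32))]
s [(array([268., 240.]), array([ 18,  14, 197], dtype=int32))]
[]
[308.16403019 152.50463245]
```

Converted, -325 mm is -0.5417, 72 mm is 0.12.

Request:
drive_tool(plan=[[-0.07,-0.5417,0,0,0,0,60],[-0.07,-0.5417,0,0,0,0,60],[-0.07,-0.5417,0,0,0,0,60],[-0.07,-0.5417,0,0,0,0,60],[-0.07,-0.5417,0,0,0,0,60],[-0.07,-0.5417,0,0,0,0,60],[-0.07,-0.5417,0,0,0,0,60],[-0.07,-0.5417,0,0,0,0,60],[-0.07,-0.5417,0.0333,0,0,0,60],[-0.07,-0.5417,0.0833,0,0,0,60],[-0.07,-0.5417,0.12,0,0,0,60],[-0.07,-0.5417,0.12,0,0,0,60]])

```text
t: 8.82
ee_pos: [0.5115, 0.251, 0.1433]
tcp_rot: [0.001, 0.991, 0.13, -0.004]
force: [-0.7, -0.1, -0.7]
finger_gap: 0.0596
grip_force: 0.0
```

```bash
python3 - <<'E'
from h import *
rows((.515,.2515,.0955))
E
```

```text
t 8.82 p [0.5115 0.251  0.1433] yaw 14.98 tilt 0.49 q6 1.65 F [-0.7 -0.1 -0.7] gap 0.0596 0.0
(0.515, 0.2515, 0.0955) [ 3.9  0.4 47.7]
```

Converted, 54 mm is 0.09, 30 mm is 0.05.

Request:
drive_tool(plan=[[0,0,0,0,0,0,60],[0,0,0,0,0,0,60],[0,0,0.05,0,0,0,60],[0,0,0.09,0,0,0,60],[0,0,0.09,0,0,0,60],[0,0,0.09,0,0,0,60]])

```text
t: 9.32
ee_pos: [0.5143, 0.2515, 0.0949]
tcp_rot: [0.0, 0.992, 0.13, -0.0]
force: [-0.3, 0.3, -0.2]
finger_gap: 0.0599
grip_force: 0.0
```

```bash
python3 - <<'E'
from h import *
rows((.515,.2515,.0955))
E
```

```text
t 9.32 p [0.5143 0.2515 0.0949] yaw 14.93 tilt 0.02 q6 1.65 F [-0.3  0.3 -0.2] gap 0.0599 0.0
(0.515, 0.2515, 0.0955) [ 0.7  0.2 -0.6]
```

Request:
drive_tool(plan=[[0,0,0,0,0,0,30],[0,0,0,0,0,0,30],[0,0,0,0,0,0,30],[0,0,0,0,0,0,30],[0,0,0,0,0,0,30],[0,0,0,0,0,0,30]], grip_force=20)

```text
t: 9.82
ee_pos: [0.5144, 0.2517, 0.0949]
tcp_rot: [-0.0, 0.992, 0.13, 0.001]
force: [0.1, 0.1, 5.6]
finger_gap: 0.0336
grip_force: 20.0
```

Request:
drive_tool(plan=[[0,0,-0.0333,0,0,0,30],[0,0,-0.0833,0,0,0,30],[0,0,-0.15,0,0,0,30],[0,0,-0.2167,0,0,0,30],[0,0,-0.275,0,0,0,30],[0,0,-0.3167,0,0,0,30],[0,0,-0.3167,0,0,0,30],[0,0,-0.3167,0,0,0,30]])

```text
t: 10.48
ee_pos: [0.5141, 0.2517, 0.2852]
tcp_rot: [-0.0, 0.992, 0.13, 0.001]
force: [-0.1, -0.9, -0.8]
finger_gap: 0.0338
grip_force: 20.0
```

```bash
python3 - <<'E'
from h import *
rows((.5955,-.1245,.285))
t=cv2.cvtColor(snapshot("top"),cv2.COLOR_RGB2BGR);s=cv2.cvtColor(snapshot("side"),cv2.COLOR_RGB2BGR)
for n,z,p in(("top",.154,[(.6377,-.051),(.5642,-.0087)]),("side",.154,[(.6377,-.051)])):
    print(n,[cyl(n,c,.142,.154,.017).round(1) for c in p])
cv2.imwrite("pics/g3.png",np.hstack([cv2.resize(t[140:240,300:400],(400,400)),cv2.resize(s[120:220,280:380],(400,400))]))
E
```

```text
t 10.48 p [0.5141 0.2517 0.2852] yaw 14.95 tilt 0.13 q6 1.65 F [-0.1 -0.9 -0.8] gap 0.0338 19.99994605779648
(0.5955, -0.1245, 0.285) [-1.840e+01  3.844e+02  1.000e-01]
top [array([346.4, 160.7]), array([332.5, 186.3])]
side [array([308.2, 152.5])]
```

View pics/g3.png

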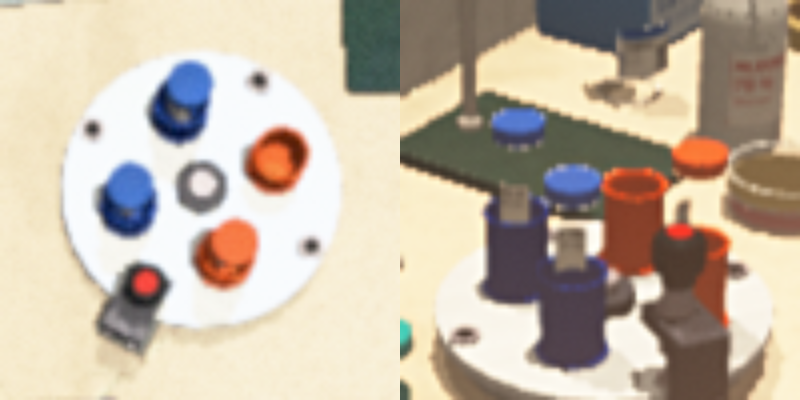

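Converted, 384 mm is 0.64, -18 mm is -0.03.

Request:
drive_tool(plan=[[-0.03,0.64,0,0,0,0,30],[-0.03,0.64,0,0,0,0,30],[-0.03,0.64,0,0,0,0,30],[-0.03,0.64,0,0,0,0,30],[-0.03,0.64,0,0,0,0,30],[-0.03,0.64,0,0,0,0,30],[-0.03,0.64,0,0,0,0,30],[-0.03,0.64,0,0,0,0,30],[-0.03,0.64,0,0,0,0,30],[-0.03,0.64,0,0,0,0,30],[-0.03,0.64,0,0,0,0,30],[-0.03,0.64,0,0,0,0,30]])

```text
t: 11.58
ee_pos: [0.5951, -0.124, 0.2827]
tcp_rot: [-0.001, 0.992, 0.129, -0.001]
force: [0.8, -0.2, -0.8]
finger_gap: 0.0336
grip_force: 20.0
```

Converted, 65 mm is 0.1083, 30 mm is 0.05.

Request:
drive_tool(plan=[[0,0,0,0,0,0,30],[0,0,0.05,0,0,0,30],[0,0,0.1083,0,0,0,30],[0,0,0.1083,0,0,0,30],[0,0,0.1083,0,0,0,30],[0,0,0.1083,0,0,0,30]])

```text
t: 12.08
ee_pos: [0.5963, -0.1233, 0.2209]
tcp_rot: [0.0, 0.991, 0.131, 0.001]
force: [0.1, -0.7, 0.1]
finger_gap: 0.034
grip_force: 20.0
```

```bash
python3 - <<'E'
from h import *
rows((.5955,-.1245,.131))
E
```

```text
t 12.08 p [ 0.5963 -0.1233  0.2209] yaw 15.02 tilt 0.09 q6 1.0 F [ 0.1 -0.7  0.1] gap 0.034 19.9999138712883
(0.5955, -0.1245, 0.131) [-1.2  0.9 89.9]
```

Converted, 60 mm is 0.1, 52 mm is 0.0867.

Request:
drive_tool(plan=[[-0.0017,0.0017,0.025,0,0,0,30],[-0.0017,0.0017,0.05,0,0,0,30],[-0.0017,0.0017,0.07,0,0,0,30],[-0.0017,0.0017,0.0867,0,0,0,30],[-0.0017,0.0017,0.1,0,0,0,30],[-0.0017,0.0017,0.1,0,0,0,30]])

```text
t: 12.58
ee_pos: [0.5949, -0.1251, 0.1589]
tcp_rot: [-0.0, 0.991, 0.13, -0.0]
force: [0.3, 0.5, -0.8]
finger_gap: 0.0336
grip_force: 20.0
```

Request:
drive_tool(plan=[[0,0,0.0167,0,0,0,30],[0,0,0.0333,0,0,0,30],[0,0,0.045,0,0,0,30],[0,0,0.0483,0,0,0,30],[0,0,0.0483,0,0,0,30]])

```text
t: 13.0
ee_pos: [0.5949, -0.1253, 0.1297]
tcp_rot: [-0.0, 0.992, 0.13, -0.0]
force: [-0.4, -0.6, -0.2]
finger_gap: 0.0341
grip_force: 20.0
```

Converted, 1 mm is 0.0017.

Request:
drive_tool(plan=[[0,0,0.0017,0,0,0,30],[0,0,0.0017,0,0,0,46],[0,0,0.0017,0,0,0,46],[0,0,0.0017,0,0,0,46],[0,0,0.0017,0,0,0,46]])

```text
t: 13.42
ee_pos: [0.595, -0.1253, 0.1295]
tcp_rot: [0.0, 0.992, 0.13, 0.0]
force: [-0.0, 0.3, -0.5]
finger_gap: 0.0459
grip_force: 0.0
```

Converted, -90 mm is -0.15, -50 mm is -0.0833.

Request:
drive_tool(plan=[[0,0,-0.0333,0,0,0,46],[0,0,-0.0833,0,0,0,46],[0,0,-0.15,0,0,0,46],[0,0,-0.15,0,0,0,50],[0,0,-0.15,0,0,0,50]])

```text
t: 13.83
ee_pos: [0.5956, -0.1255, 0.2214]
tcp_rot: [0.001, 0.992, 0.13, 0.002]
force: [0.4, 0.7, 0.6]
finger_gap: 0.0495
grip_force: 0.0
```

```bash
python3 - <<'E'
from h import *
rows((.4957,-.0182,.22),(.4957,-.0182,.104))
E
```

```text
t 13.83 p [ 0.5956 -0.1255  0.2214] yaw 14.95 tilt 0.25 q6 0.99 F [0.4 0.7 0.6] gap 0.0495 0.0
(0.4957, -0.0182, 0.22) [ -68.9 -129.4    0.8]
(0.4957, -0.0182, 0.104) [ -69.3 -129.7  116.8]
```

Converted, -129 mm is -0.215, -69 mm is -0.115, 45 degrees is 0.75.

Request:
drive_tool(plan=[[-0.115,-0.215,0,0,0,0.75,50],[-0.115,-0.215,0,0,0,0.75,50],[-0.115,-0.215,0,0,0,0.75,50],[-0.115,-0.215,0,0,0,0.75,50],[-0.115,-0.215,0,0,0,0.75,50],[-0.115,-0.215,0,0,0,0.75,50],[-0.115,-0.215,0,0,0,0.75,50],[-0.115,-0.215,0.05,0,0,0.75,50],[-0.115,-0.215,0.1,0,0,0.75,50],[-0.115,-0.215,0.1,0,0,0.75,50],[-0.115,-0.215,0.1,0,0,0.75,50]])

```text
t: 14.75
ee_pos: [0.4941, -0.0183, 0.1581]
tcp_rot: [0.0, 0.966, -0.259, -0.002]
force: [0.5, -0.1, 0.5]
finger_gap: 0.0501
grip_force: 0.0
```

```bash
python3 - <<'E'
from h import *
rows((.4957,-.0182,.104))
t=cv2.cvtColor(snapshot("top"),cv2.COLOR_RGB2BGR);s=cv2.cvtColor(snapshot("side"),cv2.COLOR_RGB2BGR)
cv2.imwrite("pics/g4.png",np.hstack([cv2.resize(t[140:240,300:400],(400,400)),cv2.resize(s[120:220,290:390],(400,400))]))
E
```

```text
t 14.75 p [ 0.4941 -0.0183  0.1581] yaw -30.06 tilt 0.24 q6 1.92 F [ 0.5 -0.1  0.5] gap 0.0501 0.0
(0.4957, -0.0182, 0.104) [ 1.5 -0.9 54.1]
```

View pics/g4.png

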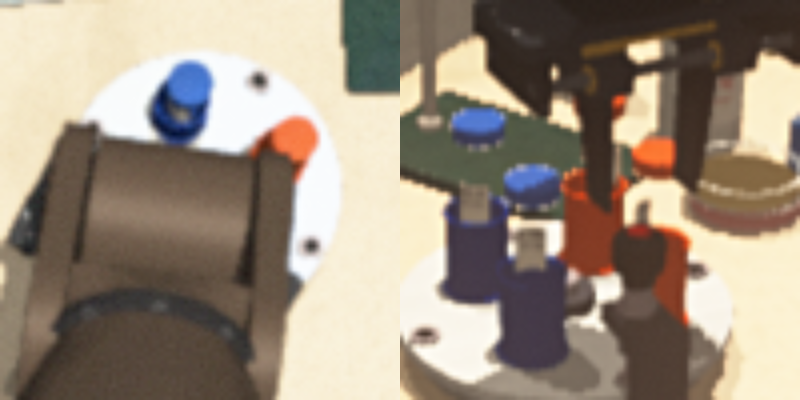

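Request:
drive_tool(plan=[[0.0017,-0.0017,0.02,0,0,0,50],[0.0017,-0.0017,0.04,0,0,0,50],[0.0017,-0.0017,0.06,0,0,0,50],[0.0017,-0.0017,0.08,0,0,0,50],[0.0017,-0.0017,0.09,0,0,0,50],[0.0017,-0.0017,0.09,0,0,0,50],[0.0017,-0.0017,0.09,0,0,0,50]])

```text
t: 15.43
ee_pos: [0.4968, -0.0182, 0.106]
tcp_rot: [0.0, 0.966, -0.259, 0.0]
force: [0.4, 0.3, -0.1]
finger_gap: 0.0499
grip_force: 0.0
```

```bash
python3 - <<'E'
from h import *
rows((.4957,-.0182,.104))
E
```

```text
t 15.43 p [ 0.4968 -0.0182  0.106 ] yaw -30.05 tilt 0.06 q6 1.93 F [ 0.4  0.3 -0.1] gap 0.0499 0.0
(0.4957, -0.0182, 0.104) [-0.9  0.6  2. ]
```

Converted, 2 mm is 0.0033, -1 mm is -0.0017.

Request:
drive_tool(plan=[[-0.0017,0,0.0033,0,0,0,26],[-0.0017,0,0.0033,0,0,0,26],[-0.0017,0,0.0033,0,0,0,26],[-0.0017,0,0.0033,0,0,0,26],[-0.0017,0,0.0033,0,0,0,26],[-0.0017,0,0.0033,0,0,0,26]], grip_force=8)

```text
t: 15.93
ee_pos: [0.4958, -0.0173, 0.1036]
tcp_rot: [-0.0, 0.966, -0.259, 0.0]
force: [0.7, 5.2, 3.3]
finger_gap: 0.0293
grip_force: 8.0
```

```bash
python3 - <<'E'
from h import *
rows((.4957,-.0182,.104));print(observe()["torque"])
E
```

```text
t 15.93 p [ 0.4958 -0.0173  0.1036] yaw -30.06 tilt 0.06 q6 1.93 F [0.7 5.2 3.3] gap 0.0293 8.00013831765682
(0.4957, -0.0182, 0.104) [ 0.3  0.8 -0.4]
[ 0.84082429 -0.1581716  -0.01797108]
```

Converted, -1.5 mm is -0.0025.

Request:
drive_tool(plan=[[0,-0.0025,0,0,0,0,26],[0,-0.0025,0,0,0,0,26],[0,-0.0025,0,0,0,0,26]], grip_force=8)

```text
t: 16.18
ee_pos: [0.4959, -0.0171, 0.1034]
tcp_rot: [0.001, 0.966, -0.259, -0.0]
force: [-4.1, -7.1, 5.3]
finger_gap: 0.0295
grip_force: 8.0
```

Converted, 0.9 mm is 0.0015.

Request:
drive_tool(plan=[[0,0.0015,0,0,0,0,26],[0,0.0015,0,0,0,0,26],[0,0.0015,0,0,0,0,26],[0,0.0015,0,0,0,0,26]], grip_force=55)

```text
t: 16.52
ee_pos: [0.4958, -0.0173, 0.1035]
tcp_rot: [0.0, 0.966, -0.259, 0.0]
force: [-0.8, -0.2, 6.2]
finger_gap: 0.0285
grip_force: 55.0
```

Converted, -6 mm is -0.01, -4 mm is -0.0067.

Request:
drive_tool(plan=[[0,0.0015,-0.0033,0,0,0,26],[0,0.0015,-0.0067,0,0,0,26],[0,0.0015,-0.01,0,0,0,26],[0,0.0015,-0.01,0,0,0,26],[0,0.0015,-0.01,0,0,0,26]])

```text
t: 16.93
ee_pos: [0.4958, -0.0173, 0.1086]
tcp_rot: [-0.0, 0.966, -0.259, 0.0]
force: [6.9, 6.0, -11.1]
finger_gap: 0.0284
grip_force: 55.0
```

Converted, -9.5 mm is -0.0158, -8 mm is -0.0133.

Request:
drive_tool(plan=[[0,-0.0015,-0.0033,0,0,0,26],[0,-0.0015,-0.0067,0,0,0,26],[0,-0.0015,-0.01,0,0,0,26],[0,-0.0015,-0.0133,0,0,0,26],[0,-0.0015,-0.0158,0,0,0,26],[0,-0.0015,-0.0158,0,0,0,26],[0,-0.0015,-0.0158,0,0,0,26]])

```text
t: 17.52
ee_pos: [0.4957, -0.0172, 0.1176]
tcp_rot: [0.0, 0.966, -0.259, -0.0]
force: [6.0, -2.1, -21.0]
finger_gap: 0.0284
grip_force: 55.0
```

Request:
drive_tool(plan=[[0,0,0,0,0,0,26],[0,0,0,0,0,0,26],[0,0,0,0,0,0,26],[0,0,0,0,0,0,26],[0,0,0,0,0,0,26],[0,0,0,0,0,0,26]])

```text
t: 18.02
ee_pos: [0.4957, -0.0172, 0.1176]
tcp_rot: [0.0, 0.966, -0.259, -0.0]
force: [6.7, -1.7, -21.1]
finger_gap: 0.0286
grip_force: 55.0
```

```bash
python3 - <<'E'
from h import *
rows((.4957,-.0182,.104))
t=cv2.cvtColor(snapshot("top"),cv2.COLOR_RGB2BGR);s=cv2.cvtColor(snapshot("side"),cv2.COLOR_RGB2BGR)
cv2.imwrite("pics/g5.png",np.hstack([cv2.resize(t[140:240,300:400],(400,400)),cv2.resize(s[130:230,290:390],(400,400))]))
E
```

```text
t 18.02 p [ 0.4957 -0.0172  0.1176] yaw -30.05 tilt 0.06 q6 1.93 F [  6.7  -1.7 -21.1] gap 0.0286 54.993551628431305
(0.4957, -0.0182, 0.104) [ 0.5  0.8 13.6]
```

View pics/g5.png

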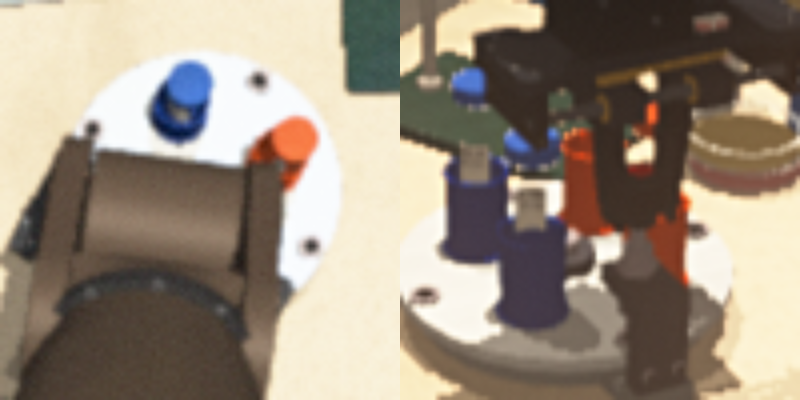

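The picture shows the knob held between the fingers and raised. The plate's holes are at the same crop pixels as before, (260,80) and (310,245), so the table has not turned. Both tubes are standing in their pots.

```bash
python3 -c "
from plant import *
print(hand_in())"
```

```text
the job is handed in; nothing more can be done
None
```

I handed the job in at about 18 s: the blue and orange tubes stand released in the empty pots of their colour, and the gripper is still holding the plunger knob about 14 mm up. The hand-in returned no verdict. I judged the tubes' seating from the camera pictures and the release heights, and the stop from the 21 N pull and the 14 mm lift.

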